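Feel along a cured sealer bead

ROBOT

A 6-joint arm with a two-finger parallel gripper is mounted at the origin on the work surface. World frame = base frame: x ahead of the robot, y to its left, z up, the work surface at z = 0. Lengths are in mm, angles in rad, forces in N, time in s.
With the tool pointing down it reaches from about 275 to 975 mm from the base axis. Payload 8.4 kg.
Tool frame: the origin (TCP) lies on the centre line of the jaws, within the pads' length; the fingertips stand ctrl.nose_length ahead of it and the grasp point (between the pads) lies 2 mm behind it (ctrl.nose_length is the distance from the TCP to the fingertips, in mm); z points along the fingers, y is the direction in which the jaws open and shut (so a half turn about z gives the same grasp; the last joint's range is limited). The gripper opens to 92 mm and grips with 3 to 60 N. Pads are 20 mm wide; open, the fingers measure 128 mm over their backs; the gripper's body (75 mm by 189 mm) begins 69 mm behind the grasp point.
Start: joints at [1.211, 0.353, 1.633, -0, 1.155, -0.002], TCP at [218.883, 585.421, 231.583] pointing down, gripper open.
Joint ranges: [-2.63, 2.63], [-0.92, 2.1], [0.06, 2.66], [-1.3, 4.44], [0, 2.69], [-3.02, 3.02]. Speed limits (rad/s): [2.22, 2.22, 2.79, 3.14, 3.14, 3.14].

INTERFACE

Orientations are given as a unit quaternion [x, y, z, w].
In Python, from plant import ctrl, optics gives the robot as it stands.
- The arm moves only by the tool drive_tool, never from a script. Its argument "moves" is a list of rows, each an object with "claw": the opening in per cent of the stroke, from 0 (shut) to 100 (fully open); "slide": the shift along the tool's x, y, z in mm, a list of three; "rotation": the turn, a rotation vector about the tool's x, y, z in rad, a list of three. A call has exactly 5 rows; each row is the pose to reach, as a shift and turn from the pose commanded when the call began, along the tool's axes at that moment; what a row does not reach only later rows make up. A row lasts 1/8 s, in which the tool goes at most 62.5 mm and 10.7 degrees, less where a joint would pass 70% of its speed; a pose out of reach is approached as far as the arm can. A call with a gripper value outside its range is refused whole. The fingers move at their own pace and stop on an object; "squeeze" is the grip in N (left out, the last holds). Time passes only in rows, so rows that repeat a pose let the fingers close, or fill a call up. It gives the time, the measured TCP pose, the force and the opening at its end, in the units of the state.
- ctrl.state(): the state, without advancing time (a new reading comes with each control period).
- optics.read_camera(name): name is "scene" or "top" or "wrist"; returns a dict with "img" (384x512x3 uint8, red, green, blue), "z_map" (384x512 float32, mm along the optical axis (not along the pixel's ray), 0 where there is no reading), "vfov" (degrees; the focal length in pixels is half the picture's height over the tangent of half this angle, whatever the lens; pixels are square), "cx", "cy" (the principal point, pixels), "R" (3x3) and "t" (3): a world point X has camera coordinates R X + t; the wrist camera has in their place "T_tool_cam" (4x4, takes a point from camera to tool coordinates, whose origin is the TCP and whose axes are the flange's). Camera axes: x right, y down, z forward; pixel columns grow to the right and rows downward; lengths in mm; the calibration is good to about 2 mm. The wrist camera is an equidistant fisheye: a pixel r from the principal point sees the ray r / f radians off the axis. A picture is of the moment at which its call begins: read the wrist's pose just before it.
- ctrl.sign_off(): hands the job in, once; it reports no verdict.
The state is a dict: "t": time; "q": joint angles; "qd": joint speeds; "joint_efforts": joint torques, N m; "position": TCP position; "orientation": TCP orientation; "ft_force": force on the tool from outside, world axes, zero at the start; "wrist_torque": the same for the moment, N m; "opening": opening from 0.0 (shut) to 1.0 (fully open).
Only numpy, scipy, OpenCV 4.12 (cv2) and the standard library are available. Lean on these libraries where they do the work, as an engineer would, in place of code of your own. Each camera call takes 0.05 s, during which the arm holds its last target. There are 200 camera calls.

TASK

Check the white sealer bead on the sprung blue panel by feel: come down on it at the end by the red marker and run the fingertips along it to the end by the yellow marker without lifting off on the way, touching all five black bands in turn. Press only lightly, so that the panel sinks a little on its springs and never comes near its stop, and do not pull it up. Finish clear of the panel, with the jar, cup, block and can left standing where they are.

Things in the scene. Friction and masses are not known exactly. Their poses are not given: they have to be found in the camera images.
- panel (a joint): How far the blue panel has been pushed down on its springs, m: 0 at rest, + down, hard stop at 0.018; negative if it were pulled up. It moves straight up and down without tilting. The springs take about 0.4 N per mm and return it to 0 when let go (well damped). A light touch is 2 to 12 mm; beyond 15 mm is too hard.
- panel_face (a point): Centre of the upper face of the blue painted sheet-metal panel, 150 mm (x) by 260 mm (y), 6 mm thick, level; at rest its face is 58 mm above the bench. It floats on springs over a dark steel base, 200 x 370 x 26 mm, fixed to the bench. Axes: y along the panel's length, z up. A white bead 14 mm wide and 4 mm high winds in a shallow S along its length.
- band_0: Black band no. 0 of 5, about 13 mm long, painted round the white bead; origin: top of the bead at the middle of the band, 62 mm above the bench with the panel at rest. Bands 0 to 4 follow in this order along the bead, 50 to 55 mm apart; 0 and 4 sit near its ends (it goes on 20 mm beyond them). Between neighbouring bands the bead runs straight.
- band_1: Black band no. 1 of 5, about 13 mm long, painted round the white bead; origin: top of the bead at the middle of the band, 62 mm above the bench with the panel at rest. Bands 0 to 4 follow in this order along the bead, 50 to 55 mm apart; 0 and 4 sit near its ends (it goes on 20 mm beyond them). Between neighbouring bands the bead runs straight.
- band_2: Black band no. 2 of 5, about 13 mm long, painted round the white bead; origin: top of the bead at the middle of the band, 62 mm above the bench with the panel at rest. Bands 0 to 4 follow in this order along the bead, 50 to 55 mm apart; 0 and 4 sit near its ends (it goes on 20 mm beyond them). Between neighbouring bands the bead runs straight.
- band_3: Black band no. 3 of 5, about 13 mm long, painted round the white bead; origin: top of the bead at the middle of the band, 62 mm above the bench with the panel at rest. Bands 0 to 4 follow in this order along the bead, 50 to 55 mm apart; 0 and 4 sit near its ends (it goes on 20 mm beyond them). Between neighbouring bands the bead runs straight.
- band_4: Black band no. 4 of 5, about 13 mm long, painted round the white bead; origin: top of the bead at the middle of the band, 62 mm above the bench with the panel at rest. Bands 0 to 4 follow in this order along the bead, 50 to 55 mm apart; 0 and 4 sit near its ends (it goes on 20 mm beyond them). Between neighbouring bands the bead runs straight.
- red_marker: Red cylinder, diameter 32 mm, 30 mm high, fixed on the base beyond one end of the panel, about 58 mm past the last band; its top is 56 mm above the bench. The bead's end next to it (band 0 or band 4) is the starting end. Origin: centre of its underside.
- yellow_marker: Yellow cylinder of the same size, fixed beyond the other end of the panel: the finishing end. Origin: centre of its underside.
- jar_mid (a point): Bystander: small tint jar, black cap, 52 mm diameter, 75 mm high, loose on the bench beyond the panel; point at half height. Leave alone.
- cup_mid (a point): Bystander: white mixing cup, 68 mm across the rim, 70 mm high, loose on the bench beyond the panel; point at half height. Leave alone.
- block_mid (a point): Bystander: orange sanding block 60 x 110 x 35 mm, loose on the bench to one side of the base; point at its centre. Leave alone.
- can_mid (a point): Bystander: primer can with a green label, 66 mm diameter, 170 mm high, loose on the bench to the other side of the base; point at half height. Leave alone.
There are look-alikes about, which are no part of the job. What is meant by the part that bears can_mid is not orange or purple, and is the larger of those in its own colour.

How it is judged:
By the outcome, as a careful person would: the job done as asked, in the order asked, and still so for the second after the job is handed in, with the robot touching nothing.
It also fails if it takes over 48 s, if anything falls off the work surface, if the arm or the gripper's body presses on something with over 40 N, if the wrist force passes 120 N, or if a joint passes its speed limit or range.

## Working session

There is one attempt and no reset: what is moved stays moved. The work goes in short steps, Python scripts to look and compute and a tool call to move; the robot and the scene stay as the last step left them, time stands still between calls to the robot, and variables do not carry over. Pictures are saved under pics/ and viewed, about 8 in all and at most 12, crops included, and the job is handed in when it is done.

Besides the shell and the picture viewer there is one more tool, called after ">>>" by a JSON object that holds its "api" and its "payload", one argument or row to a line. drive_tool: Moves the arm, as the interface text tells. Its arguments: {"type":"object","properties":{"moves":{"type":"array","items":{"type":"object","properties":{"claw":{"type":"number"},"slide":{"type":"array","items":{"type":"number"}},"rotation":{"type":"array","items":{"type":"number"}}}}},"squeeze":{"type":"number"}},"required":["moves"]}

```bash
mkdir -p pics; python3 - <<'E'
from plant import ctrl, optics
import cv2,pickle
print(ctrl.state(), ctrl.nose_length)
for n in ("top","scene"):
    d=optics.read_camera(n); pickle.dump(d,open(n+'.pkl','wb'))
    cv2.imwrite(f'pics/{n}.png',cv2.resize(d['img'][:,:,::-1],(800,600)))
    print(n,d['vfov'],d['cx'],d['cy'],d['R'],d['t'])
E
```

```text
{'t': 0.0, 'q': array([ 1.21059283e+00,  3.53649152e-01,  1.63414121e+00,  8.47002562e-06,
        1.15521625e+00, -2.38828309e-03]), 'qd': array([ 7.02765616e-04,  5.78367298e-06,  1.65986351e-03, -1.22631341e-04,
        4.32453712e-04,  1.49212695e-04]), 'joint_efforts': array([ 3.83722043e-03, -5.93863428e+01, -3.34205425e+01,  7.00638606e-02,
        2.37349287e-02, -1.83642874e-04]), 'position': array([218.71240597, 584.96419506, 230.86003604]), 'orientation': array([ 1.77956363e-01,  9.84038126e-01, -6.94694417e-04, -1.31281360e-04]), 'ft_force': array([-0.17528506,  0.08224681, -0.07755478]), 'wrist_torque': array([ 0.00056629,  0.00270793, -0.02450653]), 'opening': 0.9969220559487416} 17.0
top 47.25265915040506 255.55157462608514 185.83756320084998 [[-1.31468770e-02 -9.99913534e-01 -2.89221417e-04]
 [-9.97645677e-01  1.31365281e-02 -6.73092509e-02]
 [ 6.73072303e-02 -5.96365945e-04 -9.97732119e-01]] [   2.22453879  620.5563356  1492.64130864]
scene 54.60068761986947 256.20845254846677 184.4039955905184 [[-0.18504521  0.98262819  0.01414603]
 [ 0.77389928  0.15457952 -0.61415395]
 [-0.60567167 -0.10269864 -0.78905945]] [ 129.07009875 -429.48252326 1514.68564532]
```

View pics/top.png

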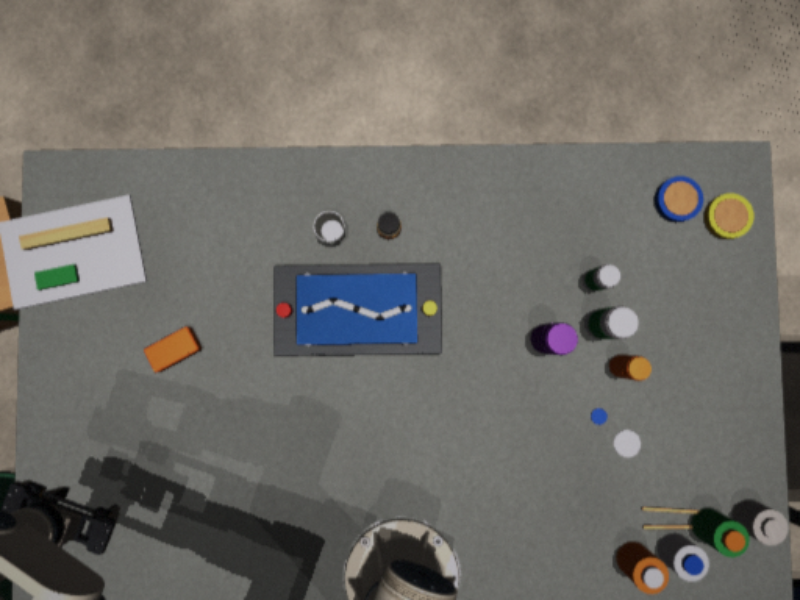

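View pics/scene.png

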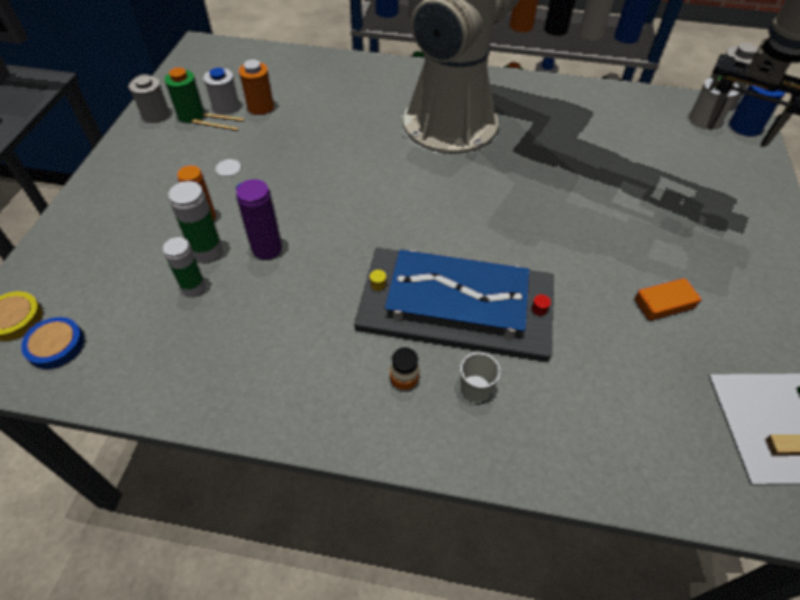

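```bash
cat > h.py <<'E'
import numpy as np,cv2
def ray(d,u,v,z):
    f=192/np.tan(np.radians(d['vfov']/2))
    c=np.array([(u-d['cx'])/f,(v-d['cy'])/f,1]); R=np.array(d['R']);C=-R.T@np.array(d['t']);w=R.T@c
    return C+w*(z-C[2])/w[2]
def blobs(mask,amin):
    n,l,s,c=cv2.connectedComponentsWithStats(mask.astype(np.uint8))
    return [(c[i],s[i,4]) for i in range(1,n) if s[i,4]>=amin]
E
python3 - <<'E'
import pickle,cv2
from h import *
d=pickle.load(open('top.pkl','rb'));im=d['img'];
cv2.imwrite('pics/c1.png',cv2.resize(im[160:235,165:295,::-1],None,fx=6,fy=6,interpolation=cv2.INTER_CUBIC))
r,g,b=[im[...,i].astype(int) for i in range(3)]
for nm,m,z in (('red',(r>120)&(g<60)&(b<60),56),('yel',(r>130)&(g>130)&(b<90),56),('panel',(b>110)&(r<60),58),('orange',(r>150)&(g>50)&(g<120)&(b<60),35)):
    for c,a in blobs(m,15): print(nm,c.round(1),a,ray(d,*c,z).round(1))
for u,v in ((306,310),(335,301),(356,308),(380,318),(408,308)): print(ray(d,u*.64,v*.64,62).round(0))
s=pickle.load(open('scene.pkl','rb'));
for n,u,v,z in(('can',620,323,170),('cup',330,227,70),('jar',389,222,75)): print(n,ray(d,u*.64,v*.64,z).round(0))
E
```

```text
red [180.8 197.9] 66 [580.7 245.8  56. ]
yel [434.3 127.5] 168 [ 808.9 -615.9   56. ]
yel [467.7 137.3] 423 [ 773.6 -727.8   56. ]
yel [  2.6 188.3] 26 [621.  845.9  56. ]
yel [274.8 196.6] 62 [580.9 -70.2  56. ]
yel [406.2 235.5] 42 [ 445.1 -507.3   56. ]
panel [435.  126.5] 210 [ 812.  -617.8   58. ]
panel [227.9 197.2] 2956 [581.   87.3  58. ]
panel [382.7 266. ] 74 [ 345.5 -425.    58. ]
panel [443.6 361.4] 108 [  33.8 -614.3   58. ]
orange [108.9 223.2] 504 [498.8 494.   35. ]
orange [470.2 346.1] 99 [  74.7 -714.3   35. ]
orange [415.4 367.5] 184 [   7.6 -529.2   35. ]
[578. 195.  62.]
[597. 132.  62.]
[581.  87.  62.]
[559.  36.  62.]
[580. -24.  62.]
can [ 540. -443.  170.]
cup [756. 141.  70.]
jar [764.  14.  75.]
```

View pics/c1.png

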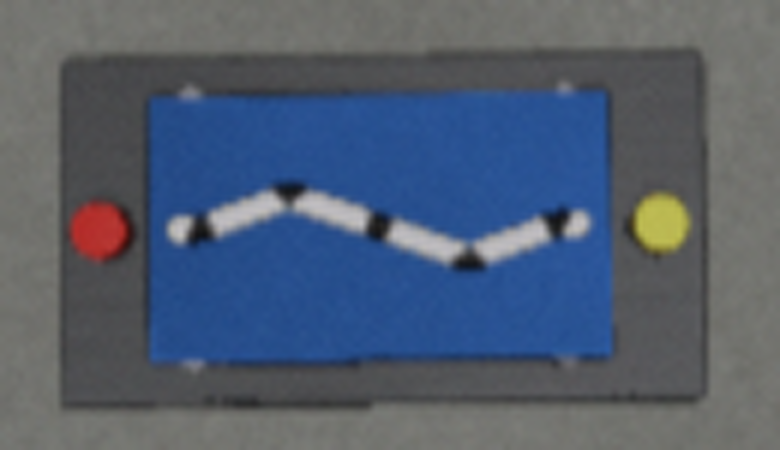

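Band pixels in the crop: (200,229) at red, then (290,193), (379,227), (468,260), (556,224) at yellow; red marker (100,230), yellow (660,222). Look-alikes: the cans by the right edge (top view: purple (562,338), orange (638,368), small green/white (607,276), green group at lower right). The large green-label can is (620,323), well away from the job. Only one panel exists.

>>> {"api": "drive_tool", "payload": {
  "moves": [
    {"claw": 0,"slide": [-50,-32,-10],"rotation": [0,0,-0.08]},
    {"claw": 0,"slide": [-100,-64,-20],"rotation": [0,0,-0.16]},
    {"claw": 0,"slide": [-150,-96,-30],"rotation": [0,0,-0.24]},
    {"claw": 0,"slide": [-200,-128,-40],"rotation": [0,0,-0.32]},
    {"claw": 0,"slide": [-250,-160,-40],"rotation": [0,0,-0.358]}
  ],
  "squeeze": 10
}}

```text
t: 0.72
position: [398.1, 346.6, 272.3]
orientation: [-0.001, 1.0, 0.0, 0.001]
ft_force: [1.2, 0.2, -0.5]
opening: 0.481
```

>>> {"api": "drive_tool", "payload": {
  "moves": [
    {"claw": 0,"slide": [-30,-45,0],"rotation": [0,0,0]},
    {"claw": 0,"slide": [-65,-90,0],"rotation": [0,0,0]},
    {"claw": 0,"slide": [-100,-140,0],"rotation": [0,0,0]},
    {"claw": 0,"slide": [-130,-190,0],"rotation": [0,0,0]},
    {"claw": 0,"slide": [-160,-230,0],"rotation": [0,0,0]}
  ]
}}

```text
t: 1.35
position: [557.6, 115.9, 271.4]
orientation: [0.0, 1.0, -0.0, -0.0]
ft_force: [-0.4, 0.1, -0.2]
opening: 0.006
```

```bash
python3 - <<'E'
from plant import ctrl, optics
import cv2,pickle
optics.read_camera("wrist")
s=ctrl.state(); d=optics.read_camera("wrist"); pickle.dump((s,d),open('w1.pkl','wb'))
print(s['position'],s['orientation'],s['qd'],s['opening'],d['vfov'],d['cx'],d['cy'],d['T_tool_cam'])
cv2.imwrite('pics/w1.png',cv2.resize(d['img'][:,:,::-1],(800,600),interpolation=cv2.INTER_CUBIC))
E
```

```text
[560.77783848 112.17754089 271.38936734] [ 7.19045666e-04  9.99998447e-01 -1.28882813e-03  9.63762909e-04] [ 0.07217707 -0.0258226   0.04195946  0.01742644  0.00097209  0.12044018] 0.006967154225744659 65.70646984690485 255.94381948098177 191.8239130247306 [[-9.00643506e-05 -9.57741988e-01 -2.87628711e-01  8.05355499e+01]
 [ 9.99999782e-01 -2.74212608e-04  5.99942186e-04 -4.95463027e-01]
 [-6.53461242e-04 -2.87628594e-01  9.57741805e-01 -1.52674793e+02]
 [ 0.00000000e+00  0.00000000e+00  0.00000000e+00  1.00000000e+00]]
```

View pics/w1.png

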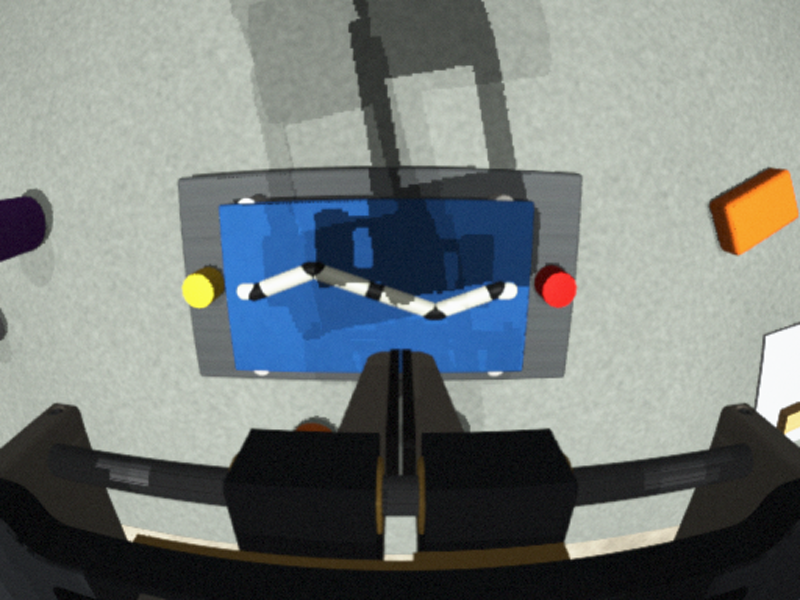

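The wrist view shows the bands at (498,290) by red, then (435,313), (374,291), (313,269) and (255,292) by yellow; fingers are shut.

```bash
python3 - <<'E'
import pickle
from h import *
from scipy.spatial.transform import Rotation as Ro
d=pickle.load(open('top.pkl','rb'))
print('top');T=[]
for u,v in ((200,229),(290,193),(379,227),(468,260),(556,224)): print(ray(d,165+(u+.5)/6-.5,160+(v+.5)/6-.5,62).round(1))
s,w=pickle.load(open('w1.pkl','rb'))
f=192/np.tan(np.radians(w['vfov']/2));M=w['T_tool_cam'];R=Ro.from_quat(s['orientation']).as_matrix()
def wr(u,v,z):
    u=(u+.5)*.64-.5-w['cx'];v=(v+.5)*.64-.5-w['cy'];r=np.hypot(u,v);t=r/f
    c=np.array([np.sin(t)*u/r,np.sin(t)*v/r,np.cos(t)])
    D=R@M[:3,:3]@c;C=R@M[:3,3]+s['position'];return C+D*(z-C[2])/D[2]
print('wrist')
for u,v in ((498,290),(435,313),(374,291),(313,269),(255,292)):print(wr(u,v,62).round(1))
print(wr(557,279,56).round(1),wr(202,281,56).round(1))
cv2.imwrite('pics/c2.png',cv2.resize(w['img'][155:215,145:345,::-1],None,fx=4,fy=4,interpolation=cv2.INTER_CUBIC))
E
```

```text
top
[580.3 187.6  62. ]
[599.8 137.2  62. ]
[580.1  87.7  62. ]
[561.1  38.2  62. ]
[580.5 -11.1  62. ]
wrist
[580.9 191.6  62. ]
[600.6 139.9  62. ]
[581.8  90.1  62. ]
[563.1  40.9  62. ]
[582.3 -10.3  62. ]
[572.7 244.4  56. ] [573.7 -61.4  56. ]
```

View pics/c2.png

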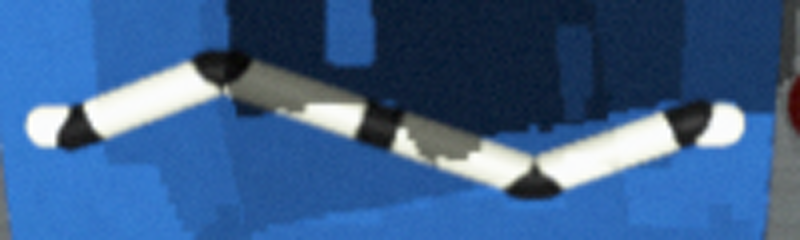

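>>> {"api": "drive_tool", "payload": {
  "moves": [
    {"claw": 0,"slide": [-10,40,20],"rotation": [0,0,0]},
    {"claw": 0,"slide": [-20,80,60],"rotation": [0,0,0]},
    {"claw": 0,"slide": [-20,87,110],"rotation": [0,0,0]},
    {"claw": 0,"slide": [-20,87,160],"rotation": [0,0,0]},
    {"claw": 0,"slide": [-20,87,170],"rotation": [0,0,0]}
  ]
}}

```text
t: 2.08
position: [574.1, 205.0, 98.3]
orientation: [-0.0, 1.0, -0.001, -0.003]
ft_force: [-0.0, 0.4, 0.0]
opening: 0.007
```

```bash
python3 - <<'E'
from plant import ctrl, optics
import cv2,pickle
optics.read_camera("wrist");optics.read_camera("wrist")
s=ctrl.state(); d=optics.read_camera("wrist"); pickle.dump((s,d),open('w2.pkl','wb'))
print(s['position'],s['orientation'],s['ft_force'])
cv2.imwrite('pics/w2.png',cv2.resize(d['img'][100:300,150:410,::-1],None,fx=3,fy=3,interpolation=cv2.INTER_CUBIC))
E
```

```text
[576.3337926  205.23291165 101.16926141] [-2.20650316e-04  9.99999512e-01 -2.75852698e-04 -9.23129842e-04] [-0.0356384   0.29673714  0.24433084]
```

View pics/w2.png

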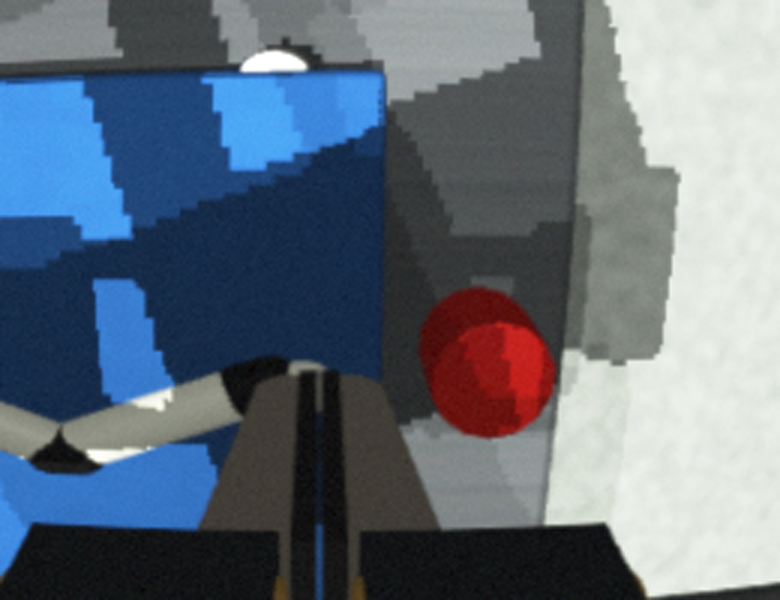

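```bash
python3 - <<'E'
import pickle
from plant import ctrl
from h import *
from scipy.spatial.transform import Rotation as Ro
s,w=pickle.load(open('w2.pkl','rb')); print(s['qd'].round(4)); n=ctrl.state(); print(n['position'],n['qd'].round(4))
f=192/np.tan(np.radians(w['vfov']/2));M=w['T_tool_cam'];R=Ro.from_quat(s['orientation']).as_matrix()
def wr(u,v,z):
    u=150+(u+.5)/3-.5-w['cx'];v=100+(v+.5)/3-.5-w['cy'];r=np.hypot(u,v);t=r/f
    c=np.array([np.sin(t)*u/r,np.sin(t)*v/r,np.cos(t)])
    D=R@M[:3,:3]@c;C=R@M[:3,3]+s['position'];return C+D*(z-C[2])/D[2]
for p in ((257,388,62),(65,452,62),(492,380,56),(383,70,58),(383,375,58),(320,374,62)):print(p,wr(*p).round(1))
E
```

```text
[-0.008  -0.0389 -0.0333 -0.001   0.0133 -0.0008]
[577.4320911  205.44190148 102.60764808] [-0.0076 -0.0264 -0.0172  0.0007  0.0018 -0.0044]
(257, 388, 62) [580.7 190.3  62. ]
(65, 452, 62) [599.  141.6  62. ]
(492, 380, 56) [581.5 247.1  56. ]
(383, 70, 58) [507.5 218.8  58. ]
(383, 375, 58) [579.1 220.1  58. ]
(320, 374, 62) [577.1 205.1  62. ]
```

>>> {"api": "drive_tool", "payload": {
  "moves": [
    {"claw": 0,"slide": [-2,-2,3],"rotation": [0,0,0]},
    {"claw": 0,"slide": [-4,-3,7],"rotation": [0,0,0]},
    {"claw": 0,"slide": [-4,-3,11],"rotation": [0,0,0]},
    {"claw": 0,"slide": [-4,-3,14],"rotation": [0,0,0]},
    {"claw": 0,"slide": [-4,-3,16],"rotation": [0,0,0]}
  ]
}}

```text
t: 2.85
position: [580.9, 202.0, 85.3]
orientation: [-0.0, 1.0, -0.0, -0.0]
ft_force: [0.0, 0.6, 0.4]
opening: 0.006
```

>>> {"api": "drive_tool", "payload": {
  "moves": [
    {"claw": 0,"slide": [0,0,3],"rotation": [0,0,0]},
    {"claw": 0,"slide": [0,0,6],"rotation": [0,0,0]},
    {"claw": 0,"slide": [0,0,9],"rotation": [0,0,0]},
    {"claw": 0,"slide": [0,0,11],"rotation": [0,0,0]},
    {"claw": 0,"slide": [0,0,12],"rotation": [0,0,0]}
  ]
}}

```text
t: 3.48
position: [581.1, 202.1, 73.6]
orientation: [-0.0, 1.0, 0.0, 0.0]
ft_force: [0.3, 1.1, 2.1]
opening: 0.006
```

Contact: about 2 N, or 5 mm of sink. Slide onto band 0.

>>> {"api": "drive_tool", "payload": {
  "moves": [
    {"claw": 0,"slide": [0,-2,0.5],"rotation": [0,0,0]},
    {"claw": 0,"slide": [0,-5,1],"rotation": [0,0,0]},
    {"claw": 0,"slide": [0,-8,1],"rotation": [0,0,0]},
    {"claw": 0,"slide": [0,-11,1],"rotation": [0,0,0]},
    {"claw": 0,"slide": [0,-12,1],"rotation": [0,0,0]}
  ]
}}

```text
t: 4.1
position: [581.1, 189.8, 72.7]
orientation: [0.0, 1.0, 0.0, 0.0]
ft_force: [0.5, 2.1, 3.0]
opening: 0.006
```

>>> {"api": "drive_tool", "payload": {
  "moves": [
    {"claw": 0,"slide": [-2,-5,0],"rotation": [0,0,0]},
    {"claw": 0,"slide": [-4,-10,0],"rotation": [0,0,0]},
    {"claw": 0,"slide": [-6,-15,0],"rotation": [0,0,0]},
    {"claw": 0,"slide": [-8,-20,0],"rotation": [0,0,0]},
    {"claw": 0,"slide": [-9.5,-25,0],"rotation": [0,0,0]}
  ]
}}

```text
t: 4.72
position: [590.7, 164.7, 72.6]
orientation: [-0.0, 1.0, 0.0, 0.0]
ft_force: [-1.0, 2.0, 2.3]
opening: 0.002
```

>>> {"api": "drive_tool", "payload": {
  "moves": [
    {"claw": 0,"slide": [-2,-5,0],"rotation": [0,0,0]},
    {"claw": 0,"slide": [-4,-10,0],"rotation": [0,0,0]},
    {"claw": 0,"slide": [-6,-15,0],"rotation": [0,0,0]},
    {"claw": 0,"slide": [-8,-20,0],"rotation": [0,0,0]},
    {"claw": 0,"slide": [-9.5,-25.5,0],"rotation": [0,0,0]}
  ]
}}

```text
t: 5.35
position: [600.3, 139.3, 72.6]
orientation: [-0.0, 1.0, 0.0, 0.0]
ft_force: [-0.3, 1.4, 3.5]
opening: 0.003
```

```bash
python3 - <<'E'
from plant import ctrl, optics
import cv2
d=optics.read_camera("wrist");s=ctrl.state();print(s['position'],s['ft_force'])
cv2.imwrite('pics/w3.png',cv2.resize(d['img'][100:300,100:400,::-1],None,fx=2.6,fy=2.6,interpolation=cv2.INTER_CUBIC))
E
```

```text
[600.42865876 138.66137008  72.61782308] [0.45124889 1.66180331 3.7811989 ]
```

View pics/w3.png

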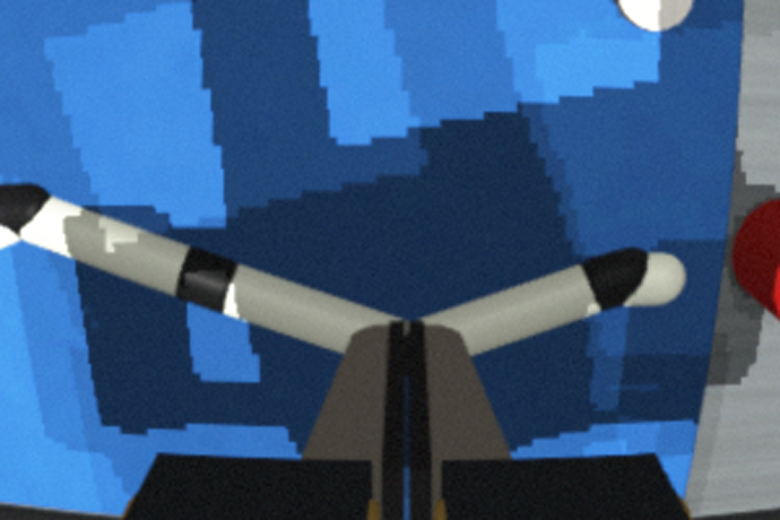

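The fingertips (407,325) sit on band 1's kink, with band 2 at (208,278) next. Continue.

>>> {"api": "drive_tool", "payload": {
  "moves": [
    {"claw": 0,"slide": [2,-5,0],"rotation": [0,0,0]},
    {"claw": 0,"slide": [4,-10,0],"rotation": [0,0,0]},
    {"claw": 0,"slide": [6,-15,0],"rotation": [0,0,0]},
    {"claw": 0,"slide": [8,-20,0],"rotation": [0,0,0]},
    {"claw": 0,"slide": [9.5,-25,0],"rotation": [0,0,0]}
  ]
}}

```text
t: 6.02
position: [590.3, 114.2, 72.6]
orientation: [-0.0, 1.0, -0.0, -0.0]
ft_force: [0.4, 1.5, 3.6]
opening: 0.009
```

>>> {"api": "drive_tool", "payload": {
  "moves": [
    {"claw": 0,"slide": [2,-5,0],"rotation": [0,0,0]},
    {"claw": 0,"slide": [4,-10,0],"rotation": [0,0,0]},
    {"claw": 0,"slide": [6,-15,0],"rotation": [0,0,0]},
    {"claw": 0,"slide": [8,-20,0],"rotation": [0,0,0]},
    {"claw": 0,"slide": [9.5,-25,0],"rotation": [0,0,0]}
  ]
}}

```text
t: 6.65
position: [580.9, 89.2, 72.6]
orientation: [-0.0, 1.0, 0.0, -0.0]
ft_force: [-0.2, 2.7, 2.6]
opening: 0.007
```

>>> {"api": "drive_tool", "payload": {
  "moves": [
    {"claw": 0,"slide": [2,-5,0],"rotation": [0,0,0]},
    {"claw": 0,"slide": [4,-10,0],"rotation": [0,0,0]},
    {"claw": 0,"slide": [6,-15,0],"rotation": [0,0,0]},
    {"claw": 0,"slide": [8,-20,0],"rotation": [0,0,0]},
    {"claw": 0,"slide": [9.5,-25,0],"rotation": [0,0,0]}
  ]
}}

```text
t: 7.28
position: [571.3, 64.2, 72.6]
orientation: [-0.0, 1.0, 0.0, -0.0]
ft_force: [0.8, 2.7, 2.4]
opening: 0.004
```

>>> {"api": "drive_tool", "payload": {
  "moves": [
    {"claw": 0,"slide": [2,-5,0],"rotation": [0,0,0]},
    {"claw": 0,"slide": [4,-10,0],"rotation": [0,0,0]},
    {"claw": 0,"slide": [6,-15,0],"rotation": [0,0,0]},
    {"claw": 0,"slide": [8,-20,0],"rotation": [0,0,0]},
    {"claw": 0,"slide": [9.5,-24.5,0],"rotation": [0,0,0]}
  ]
}}

```text
t: 7.9
position: [561.9, 39.7, 72.6]
orientation: [-0.0, 1.0, -0.0, -0.0]
ft_force: [0.7, 2.1, 2.6]
opening: 0.006
```

```bash
python3 - <<'E'
from plant import ctrl, optics
import cv2
d=optics.read_camera("wrist");s=ctrl.state();print(s['position'],s['ft_force'])
cv2.imwrite('pics/w4.png',cv2.resize(d['img'][100:300,100:400,::-1],None,fx=2.6,fy=2.6,interpolation=cv2.INTER_CUBIC))
E
```

```text
[561.73125164  39.31101991  72.55456336] [0.57029617 0.95155212 3.18106265]
```

View pics/w4.png

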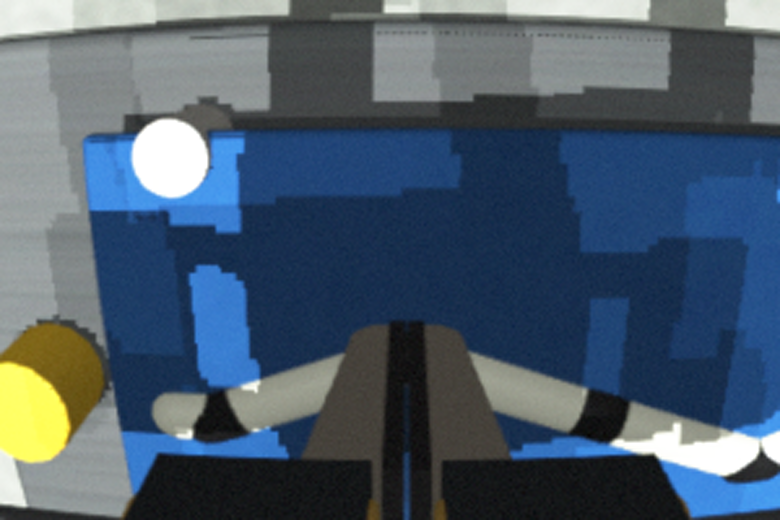

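The tips (407,330) cover band 3's kink, and band 4 is at (215,413). On to band 4 and the bead's end.

>>> {"api": "drive_tool", "payload": {
  "moves": [
    {"claw": 0,"slide": [-2,-5,0],"rotation": [0,0,0]},
    {"claw": 0,"slide": [-4,-10,0],"rotation": [0,0,0]},
    {"claw": 0,"slide": [-6,-15,0],"rotation": [0,0,0]},
    {"claw": 0,"slide": [-8,-20,0],"rotation": [0,0,0]},
    {"claw": 0,"slide": [-9.5,-25,0],"rotation": [0,0,0]}
  ]
}}

```text
t: 8.57
position: [571.8, 14.7, 72.6]
orientation: [-0.0, 1.0, -0.0, 0.0]
ft_force: [-0.1, 2.0, 2.3]
opening: 0.007
```

>>> {"api": "drive_tool", "payload": {
  "moves": [
    {"claw": 0,"slide": [-2,-5,0],"rotation": [0,0,0]},
    {"claw": 0,"slide": [-4,-10,0],"rotation": [0,0,0]},
    {"claw": 0,"slide": [-6,-15,0],"rotation": [0,0,0]},
    {"claw": 0,"slide": [-8,-20,0],"rotation": [0,0,0]},
    {"claw": 0,"slide": [-10,-25.5,0],"rotation": [0,0,0]}
  ]
}}

```text
t: 9.2
position: [581.7, -10.8, 72.6]
orientation: [-0.0, 1.0, 0.0, 0.0]
ft_force: [-1.1, 1.9, 3.2]
opening: 0.005
```

>>> {"api": "drive_tool", "payload": {
  "moves": [
    {"claw": 0,"slide": [0,-3,0],"rotation": [0,0,0]},
    {"claw": 0,"slide": [0,-6,0],"rotation": [0,0,0]},
    {"claw": 0,"slide": [0,-9,0],"rotation": [0,0,0]},
    {"claw": 0,"slide": [0,-12,0],"rotation": [0,0,0]},
    {"claw": 0,"slide": [0,-12,0],"rotation": [0,0,0]}
  ]
}}

```text
t: 9.82
position: [581.6, -22.8, 72.6]
orientation: [-0.0, 1.0, -0.0, -0.0]
ft_force: [-0.2, -0.3, 2.8]
opening: 0.001
```

>>> {"api": "drive_tool", "payload": {
  "moves": [
    {"claw": 0,"slide": [0,0,-4],"rotation": [0,0,0]},
    {"claw": 0,"slide": [0,0,-12],"rotation": [0,0,0]},
    {"claw": 0,"slide": [0,0,-30],"rotation": [0,0,0]},
    {"claw": 0,"slide": [0,0,-60],"rotation": [0,0,0]},
    {"claw": 0,"slide": [0,0,-90],"rotation": [0,0,0]}
  ]
}}

```text
t: 10.45
position: [581.5, -22.4, 164.5]
orientation: [-0.0, 1.0, -0.0, 0.0]
ft_force: [-0.2, 0.4, -1.0]
opening: 0.007
```

>>> {"api": "drive_tool", "payload": {
  "moves": [
    {"claw": 0,"slide": [30,0,-30],"rotation": [0,0,0]},
    {"claw": 0,"slide": [60,0,-60],"rotation": [0,0,0]},
    {"claw": 0,"slide": [90,0,-80],"rotation": [0,0,0]},
    {"claw": 0,"slide": [110,0,-80],"rotation": [0,0,0]},
    {"claw": 0,"slide": [110,0,-80],"rotation": [0,0,0]}
  ]
}}

```text
t: 11.08
position: [470.8, -22.5, 243.9]
orientation: [-0.0, 1.0, -0.0, 0.001]
ft_force: [0.2, 0.5, -0.0]
opening: 0.002
```

```bash
python3 - <<'E'
from plant import ctrl, optics
import cv2
for i in range(6): d=optics.read_camera("scene")
s=ctrl.state();print(s['t'],s['position'],s['ft_force'],abs(s['qd']).max())
cv2.imwrite('pics/s2.png',cv2.resize(d['img'][:,:,::-1],(800,600)))
E
```

```text
11.375 [472.13456137 -22.46453836 242.36269057] [ 0.37664096 -0.33765088 -0.5835653 ] 0.005658235226586794
```

View pics/s2.png

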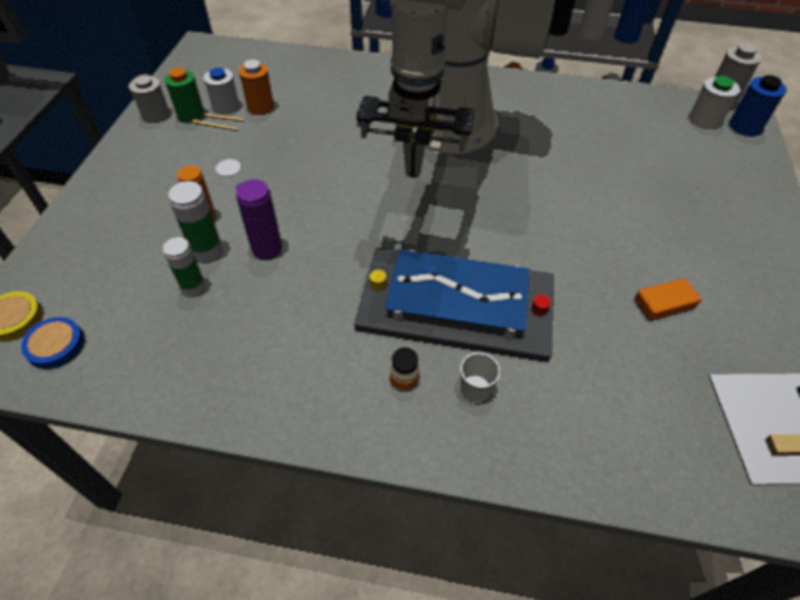

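The gripper is clear at (415,170). The panel is back at rest, and the jar (405,368), cup (480,377), block (668,298) and large can (193,215) are unmoved.

```bash
python3 -c "
from plant import ctrl
print(ctrl.sign_off())"
```

```text
the job is handed in; nothing more can be done
None
```

I ran the closed fingertips along the white bead from the red end to the yellow end, over bands 0 to 4 in order and without lifting off. I then raised the arm clear and handed the job in at about 11.4 s.

- **Contact:** every reading while sliding showed 2.3 to 3.8 N of upward force. From the fingertip height, the panel sank about 6.4 mm (5.4 mm at landing), well short of the stop. The sink is worked out from the arm's pose, as I had no direct panel reading.
- **Position:** band positions from the top and wrist cameras differed by up to about 4 mm, because the first wrist picture was taken while the arm was still swaying. I corrected with a second wrist picture. Close views at bands 1 and 3 then showed the tips centred on the bead.
- **Finish:** the last picture shows the panel back at rest, and the jar, cup, block and large green can standing where they were. The wrist force was back to noise level, under 0.6 N, and the arm was still. No checks failed.

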